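# Set the dough gauge to the red stop

## Robot

A 7-joint arm with a two-finger parallel gripper is mounted at the origin on the work surface. World frame = base frame: x ahead of the robot, y to its left, z up, the work surface at z = 0. Lengths are in m, angles in rad, forces in N, time in s.
With the tool pointing down it reaches from about 0.425 to 0.875 m from the base axis. Payload 4.7 kg.
Tool frame: the origin (TCP) lies at the very end of the fingers, on their centre line; the grasp point (between the pads) lies 19 mm behind it; y points along the fingers, x is the direction in which the jaws open and shut, and the axes are right-handed (so a half turn about y gives the same grasp; the last joint's range is limited). The gripper opens to 87 mm and grips with 3 to 60 N. Pads are 19 mm wide; open, the fingers measure 117 mm over their backs; the gripper's body (75 mm by 190 mm) begins 51 mm behind the grasp point.
Start: joints at [-1.308, 0.321, -0.07, 1.45, 0.023, 1.371, -0.057], TCP at [0.16, 0.63, 0.223] pointing down, gripper open.
Joint ranges: [-2.86, 2.86], [-0.3, 2.09], [-1.38, 1.24], [0.06, 2.45], [-1.56, 4.7], [0.09, 2.05], [-2.69, 2.69]. Speed limits (rad/s): [2.57, 2.57, 3.14, 3.14, 3.14, 3.14, 3.14].

## Interface

Orientations are given as a unit quaternion [x, y, z, w].
In Python, from workcell import telemetry, get_image, calibration, ctrl gives the robot as it stands. The module is installed in compiled form; this text tells all that it offers.
- The arm moves only by the tool play_rows, never from a script. Its argument "increments" is a list that holds one entry, the list of rows, each a list of 4 numbers: the shift along the world's x, y, z in m, then the turn about the world's z in degrees. A call has 1 to 12 rows; each row shifts and turns the commanded pose from where the row before left it; what a row does not reach is not made up. A row lasts 1/10 s, in which the tool goes at most 50 mm and 8.59 degrees, less where a joint would pass 70% of its speed; a pose out of reach is approached as far as the arm can. A call is refused whole if a number of a shift passes 0.05 or a number of a turn 8.59, either way. A call with a gripper value outside its range is refused whole. "grip" is the opening in per cent of the stroke, from 0 (shut) to 100 (fully open), set as the call begins (left out, the last holds). The fingers move at their own pace and stop on an object; "newtons" is the grip in N (left out, the last holds). Time passes only in rows, so rows that do not move let the fingers close. It gives the time, the measured TCP pose, the force and the opening at its end, in the units of the state.
- telemetry.get_obs(): the state, without advancing time (a new reading comes with each control period).
- get_image(name): name is "scene" or "top" or "wrist"; returns the picture (480x640x3 uint8, red, green, blue); there is no depth.
- calibration(name): a dict with "K" (3x3 intrinsics, pixels), "R" (3x3) and "t" (3): a world point X has camera coordinates R X + t. Camera axes: x right, y down, z forward; pixel columns grow to the right and rows downward; lengths in m; the calibration is good to about 2 mm. A picture is of the moment at which its call begins: read the wrist's pose just before it. calibration takes no time and is no camera call; for the wrist camera it gives the pose at the moment of the call.
- ctrl.sign_off(): hands the job in, once; it reports no verdict.
The state is a dict: "t": time; "joint_pos": joint angles; "joint_vel": joint speeds; "effort": joint torques, N m; "ee_pos": TCP position; "ee_rot": TCP orientation; "wrist_force": force on the tool from outside, world axes, zero at the start; "wrist_torque": the same for the moment, N m; "width": finger opening in m.
Only numpy, scipy, OpenCV 4.12 (cv2) and the standard library are available. Lean on these libraries where they do the work, as an engineer would, in place of code of your own. Each camera call takes 0.05 s, during which the arm holds its last target.

## Task

Set the dough gauge on the counter to today's size: press down the black pad in the middle of the yellow slide to free its brake and, keeping the pad pressed all the while, push the slide along the rail until it rests against the red stop. Then let the pad spring up again and leave the slide there, against the red stop. Do not disturb the rolling pin, tin, plate or turner.

Things in the scene. Friction and masses are not known exactly. Their poses are not given: they have to be found in the camera images.
- gauge: Steel dough gauge screwed to the counter; it does not move. A flat rail 400 mm long and 34 mm wide, top 24 mm above the counter, between two aluminium end blocks (32 mm high). Origin on the counter under the middle of the rail; its y axis runs along the rail, x across it, z up.
- slide (a joint): Position in m of the yellow slide along the rail: 0 at its middle, growing to the gauge's +y. Slide 76 mm long (along the rail), 60 mm wide; at each end an upright yellow cheek 12 mm thick, top 60 mm above the counter; the pad lies in the 52 mm gap between the cheeks. A thin jaw sticks out on +x. Brake free: about 2 N moves it. Brake on: holds against about 24 N, must not be forced.
- pad (a joint): How far in m the black pad is pressed down: about 0 when up (brake on), 0.005 at the bottom. A spring holds it up: 6 N to begin, 9 N at the bottom. From about 0.001 on the brake is free; 0.003 to 0.005 is a sure press. It rises by itself when let go.
- pad_top (a point): Centre of the top of the black pad (50 mm across the rail, 48 mm along it), also the middle of the slide; 47 mm above the counter when up, 42 mm when fully pressed. The cheeks stand 13 mm above the pad when it is up; the gap is open across the rail. A fingertip on the pad may push against the cheek ahead.
- clip_red: Red stop: a solid block fixed across the rail, 14 mm along the rail, 48 mm across, top 50 mm above the counter. It may be on either side of the slide, towards either end of the rail. Origin on the counter under its middle; axes as the gauge's. The slide rests against it when the pad's centre is 45 mm from its middle along the rail.
- clip_blue: Blue stop, of the same shape, on the other side of the slide: not the one wanted.
- rolling_pin: Wooden rolling pin lying on the counter, 350 mm long with handles, 44 mm thick. Origin under its middle; x along it. Leave it alone.
- tin: Aluminium tin with lid and knob, 102 mm across, 98 mm high. Origin under its middle. Leave it alone.
- plate: White melamine plate, 180 mm across, 20 mm high. Origin under its middle. Leave it alone.
- turner: Flat steel turner with wooden handle, 280 mm long, lying on the counter. x along it, handle to -x. Leave it alone.

How it is judged:
By the outcome, as a careful person would: the job done as asked, in the order asked, and still so for the second after the job is handed in, with the robot touching nothing.
It also fails if it takes over 38 s, if anything falls off the work surface, if the arm or the gripper's body presses on something with over 40 N, if the wrist force passes 120 N, or if a joint passes its speed limit or range.

## Working session

There is one attempt and no reset: what is moved stays moved. The work goes in short steps, Python scripts to look and compute and a tool call to move; the robot and the scene stay as the last step left them, time stands still between calls to the robot, and variables do not carry over. Pictures are saved under pics/ and viewed, and the job is handed in when it is done.

Besides the shell and the picture viewer there is one more tool, called after ">>>" as name([rows], argument=value, ...), one row to a line, values as JSON. play_rows: Moves the arm, as the interface text tells. Its arguments: {"type":"object","properties":{"increments":{"type":"array","items":{"type":"array","items":{"type":"array","items":{"type":"number"}}}},"grip":{"type":"number"},"newtons":{"type":"number"}},"required":["increments"]}

```bash
mkdir -p pics
python3 - <<'E'
from workcell import telemetry,get_image,calibration
import cv2,numpy as np
o=telemetry.get_obs(); print(o)
for n in("scene","top"):
    c=calibration(n);np.set_printoptions(precision=4,suppress=True);print(n,c)
    cv2.imwrite(f"pics/{n}0.png",get_image(n)[:,:,::-1])
E
```

```text
{'t': 0.0, 'joint_pos': array([-1.3079103 ,  0.3218286 , -0.07011109,  1.45167336,  0.02264244,
        1.37079728, -0.05689834]), 'joint_vel': array([ 0.00031855,  0.00070957, -0.00038727,  0.00063567, -0.00181735,
        0.00083809,  0.0002988 ]), 'effort': array([ 4.14947754e-04, -4.91282988e+01, -4.03995272e-01, -3.12522161e+01,
       -6.41465862e-02,  4.35140566e-02,  1.51368263e-04]), 'ee_pos': array([0.15995898, 0.62943897, 0.22145892]), 'ee_rot': array([ 0.55861058,  0.43361271, -0.43462425, -0.55770602]), 'wrist_force': array([ 0.45182142,  0.28826797, -0.35798949]), 'wrist_torque': array([-0.03780688,  0.03288237,  0.04085244]), 'width': 0.08711260244515405}
scene {'K': array([[507.204,   0.   , 325.028],
       [  0.   , 507.204, 239.038],
       [  0.   ,   0.   ,   1.   ]]), 'R': array([[ 0.8458,  0.5336, -0.0019],
       [ 0.3302, -0.5262, -0.7836],
       [-0.4191,  0.6621, -0.6212]]), 't': array([-0.588 , -0.1066,  1.4137])}
top {'K': array([[609.7243,   0.    , 325.6195],
       [  0.    , 609.7243, 231.8686],
       [  0.    ,   0.    ,   1.    ]]), 'R': array([[ 0.0039, -1.    ,  0.0083],
       [-0.9987, -0.0044, -0.0516],
       [ 0.0516, -0.0081, -0.9986]]), 't': array([0.0872, 0.6416, 1.0901])}
```

View pics/scene0.png

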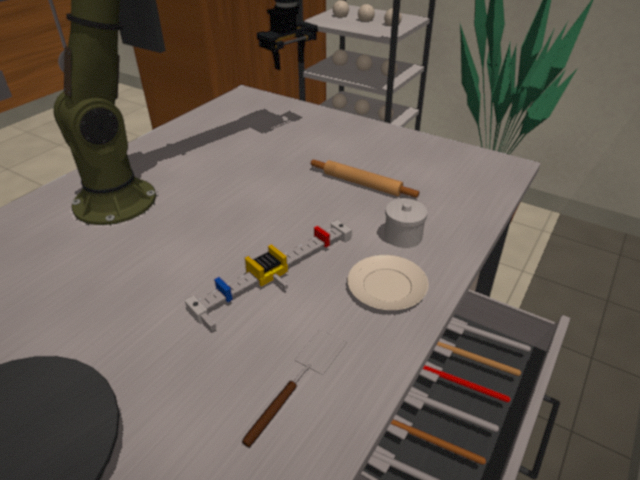

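View pics/top0.png

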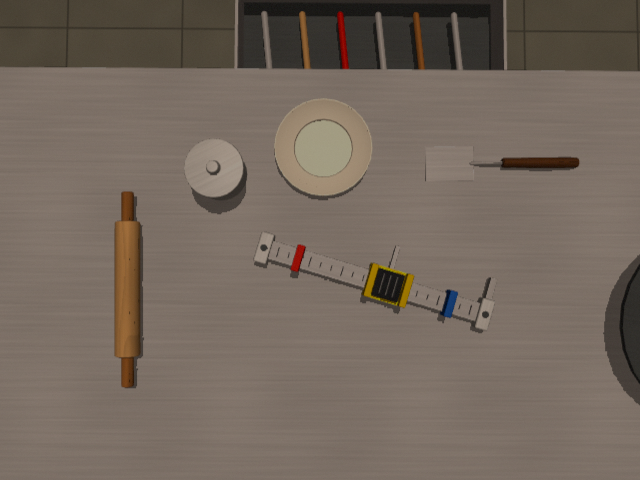

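The top view shows the slide at about (388,286), the red stop at (298,258), the blue stop at (450,303), and end blocks at (264,248) and (485,314). The scene view agrees: slide (266,266), red (322,236). Next I measure them.

```bash
cat > h.py <<'E'
import numpy as np,cv2
from workcell import telemetry,get_image,calibration
np.set_printoptions(precision=4,suppress=True)
def ray(c,u,v):
    d=c['R'].T@np.linalg.inv(c['K'])@np.array([u,v,1.]); return -c['R'].T@c['t'],d
def onz(c,u,v,z):
    o,d=ray(c,u,v); return o+d*(z-o[2])/d[2]
def tri(c1,p1,c2,p2):
    o1,d1=ray(c1,*p1);o2,d2=ray(c2,*p2)
    s=np.linalg.lstsq(np.c_[d1,-d2],o2-o1,rcond=None)[0]
    a,b=o1+s[0]*d1,o2+s[1]*d2; return (a+b)/2,np.linalg.norm(a-b)
def masks(im,box):
    h=cv2.cvtColor(im,cv2.COLOR_RGB2HSV); r={}
    for n,lo,hi in(("yellow",(20,130,60),(35,255,255)),("blue",(105,130,50),(130,255,255)),("red",(170,150,60),(180,255,255)),("red2",(0,190,60),(5,255,255)),("black",(0,0,0),(180,255,45))):
        m=cv2.inRange(h,lo,hi); k=np.zeros_like(m);x0,y0,x1,y1=box;k[y0:y1,x0:x1]=m[y0:y1,x0:x1];r[n]=k
    r["red"]|=r.pop("red2");return r
E
python3 - <<'E'
from h import *
P={}
for n,box in(("top",(250,220,510,340)),("scene",(180,210,360,340))):
    im=cv2.imread(f"pics/{n}0.png")[:,:,::-1].copy();c=calibration(n)
    for k,m in masks(im,box).items():
        cs=[q for q in cv2.findContours(m,0,2)[0] if cv2.contourArea(q)>15]
        for q in cs:
            r=cv2.minAreaRect(q);print(n,k,cv2.contourArea(q),r)
            if n=="top":
                z={"yellow":.06,"black":.047}.get(k,.05)
                print("   ",onz(c,*r[0],z), "corners",[onz(c,*b,z)[:2] for b in cv2.boxPoints(r)])
    w=cv2.resize(im[box[1]:box[3],box[0]:box[2]],None,fx=3,fy=3,interpolation=2)[:,:,::-1]
    cv2.imwrite(f"pics/{n}0z.png",w)
E
```

```text
top yellow 1452.5 ((387.6037292480469, 284.88677978515625), (45.3289794921875, 35.164302825927734), 15.945395469665527)
    [ 0.5473 -0.0177  0.06  ] corners [array([0.5287, 0.0285]), array([0.5873, 0.0118]), array([ 0.566 , -0.0641]), array([ 0.5075, -0.0471])]
top blue 174.0 ((450.1886291503906, 303.839599609375), (7.692190647125244, 26.235864639282227), 15.945395469665527)
    [ 0.5143 -0.1285  0.05  ] corners [array([ 0.4941, -0.1155]), array([ 0.5381, -0.1285]), array([ 0.5345, -0.1414]), array([ 0.4905, -0.1285])]
top red 171.5 ((297.64593505859375, 257.77569580078125), (7.86679744720459, 26.247167587280273), 17.10272979736328)
    [0.5938 0.1391 0.05  ] corners [array([0.5738, 0.1523]), array([0.6179, 0.1391]), array([0.6138, 0.1258]), array([0.5698, 0.1391])]
top black 35.5 ((444.5873718261719, 302.3854064941406), (3.693485736846924, 25.158527374267578), 15.52410888671875)
    [ 0.5166 -0.1193  0.047 ] corners [array([ 0.4963, -0.1101]), array([ 0.5387, -0.1222]), array([ 0.537 , -0.1285]), array([ 0.4946, -0.1163])]
top black 691.5 ((387.78302001953125, 285.0093994140625), (27.334749221801758, 27.60947036743164), 15.945395469665527)
    [ 0.5467 -0.0195  0.047 ] corners [array([0.5299, 0.0103]), array([ 0.5765, -0.003 ]), array([ 0.5635, -0.0493]), array([ 0.5169, -0.0358])]
scene yellow 650.0 ((266.60003662109375, 264.7000427246094), (33.09380340576172, 42.48529052734375), 63.43495178222656)
scene blue 161.5 ((224.0800018310547, 288.55999755859375), (26.05716323852539, 9.866304397583008), 55.304847717285156)
scene red 132.0 ((322.0429992675781, 235.09730529785156), (21.45825958251953, 10.291892051696777), 47.7263069152832)
scene black 227.0 ((267.8066101074219, 261.0519104003906), (16.026216506958008, 20.397003173828125), 60.945396423339844)
```

```bash
ls pics
```

```text
scene0.png
scene0z.png
top0.png
top0z.png
```

View pics/top0z.png

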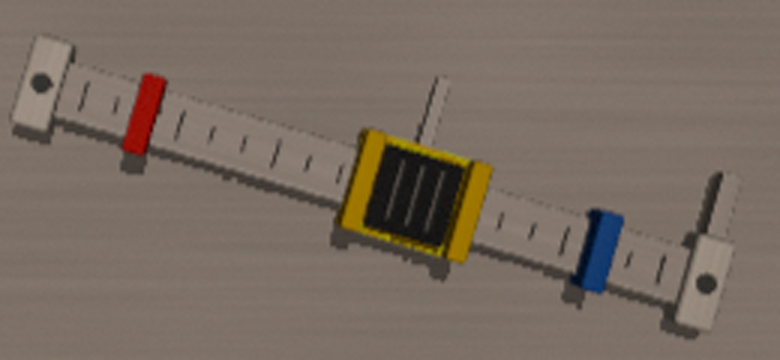

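View pics/scene0z.png

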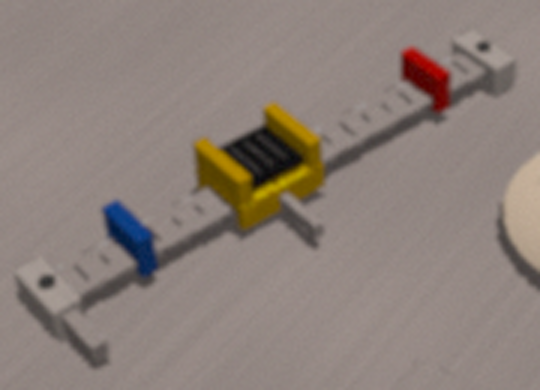

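Run:
```python
from h import *
from scipy.spatial.transform import Rotation as R
T,S=calibration("top"),calibration("scene")
print("pad",tri(T,(387.8,285),S,(267.8,261)))
# corner pairs from zooms (z/3+offset): red top near(+x) corner, blue same
f=lambda a,b,ox,oy:(a/3+ox,b/3+oy)
t=lambda a,b:f(a,b,250,220); s=lambda a,b:f(a,b,180,210)
# red top corners: -x end +y side ; +x end +y side
print("red +x end",tri(T,t(160,77),S,s(445,82)))
print("red -x end",tri(T,t(130,150),S,s(407,52)))
print("cheek+y -x end top",tri(T,t(350,225),S,s(270,108)))
print("cheek-y +x",tri(T,t(483,165),S,s(247,185)))
print("ends",onz(T,*t(41,82),.032),onz(T,*t(706,284),.032))
b=onz(T,*t(41,82),.032)-onz(T,*t(706,284),.032);print(np.degrees(np.arctan2(b[0],b[1])),np.linalg.norm(b))
o=telemetry.get_obs();print(R.from_quat(o['ee_rot']).as_matrix())
```

```text
pad (array([ 0.5495, -0.0176,  0.0443]), np.float64(0.007269100909218341))
red +x end (array([0.6181, 0.1313, 0.0413]), np.float64(0.006516914099940085))
red -x end (array([0.5735, 0.1476, 0.0431]), np.float64(0.002791249822595779))
cheek+y -x end top (array([0.5309, 0.0193, 0.0543]), np.float64(0.0036813115533862583))
cheek-y +x (array([ 0.5668, -0.058 ,  0.0511]), np.float64(0.005896010499223652))
ends [0.6123 0.2005 0.032 ] [ 0.4941 -0.1948  0.032 ]
16.647416726567744 0.41259762500958536
[[ 0.2462 -0.0003 -0.9692]
 [ 0.9692 -0.0017  0.2462]
 [-0.0017 -1.     -0.0001]]
```

>>> play_rows([
  [[0.03,-0.023,0,0],[0.03,-0.023,0,0],[0.03,-0.023,0,0],[0.03,-0.023,0,0],[0.03,-0.023,0,0],[0.03,-0.023,0,0],[0.03,-0.023,0,0],[0.03,-0.023,0,0],[0.03,-0.023,0,0],[0.03,-0.023,0,-2.3]],
], grip=0, newtons=20)

```text
t: 1.1
ee_pos: [0.4609, 0.3987, 0.2222]
ee_rot: [-0.567, -0.422, 0.423, 0.567]
wrist_force: [-0.2, 0.5, 0.2]
width: 0.0147
```

>>> play_rows([
  [[0.009,-0.039,0,0],[0.009,-0.039,0,0],[0.009,-0.039,0,0],[0.009,-0.039,0,0],[0.009,-0.039,0,0],[0.009,-0.039,0,0],[0.009,-0.039,0,0],[0.009,-0.039,0,0],[0.009,-0.039,0,0],[0.009,-0.039,0,0],[0,0,0,0],[0,0,0,0]],
])

```text
t: 2.3
ee_pos: [0.5498, 0.0091, 0.2222]
ee_rot: [-0.567, -0.422, 0.422, 0.568]
wrist_force: [-0.3, 0.6, 0.4]
width: 0.0006
```

Run:
```python
from h import *
from scipy.spatial.transform import Rotation as R
o=telemetry.get_obs();print(o['t'],o['ee_pos'],o['wrist_force'],o['width'],R.from_quat(o['ee_rot']).as_matrix())
c=calibration("wrist");print(c, -c['R'].T@c['t'])
np.savez("w1.npz",**c)
cv2.imwrite("pics/w1.png",get_image("wrist")[:,:,::-1])
```

```text
2.3 [0.5498 0.0091 0.2222] [-0.3379  0.6451  0.4171] 0.0006051189924789876 [[ 0.2875 -0.0007 -0.9578]
 [ 0.9578  0.0004  0.2875]
 [ 0.0002 -1.      0.0008]]
{'K': array([[350.5116,   0.    , 323.3219],
       [  0.    , 350.5116, 242.3874],
       [  0.    ,   0.    ,   1.    ]]), 'R': array([[ 0.2874,  0.9578,  0.0006],
       [ 0.9296, -0.2791,  0.2405],
       [ 0.2305, -0.0686, -0.9706]]), 't': array([-0.1674, -0.538 ,  0.2623])} [0.4878 0.0281 0.3841]
```

View pics/w1.png

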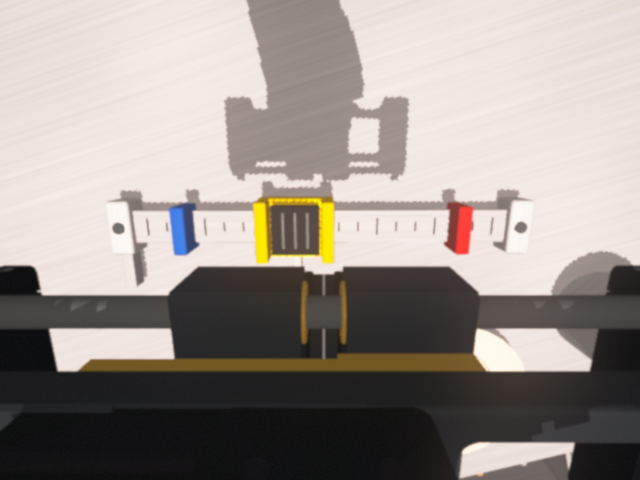

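The wrist view shows the rail horizontal, so the yaw fits. The pad is at about (296,229) and the red stop at (459,228). I'll triangulate these against the top view.

Run:
```python
from h import *
T=calibration("top");W=dict(np.load("w1.npz"))
im=cv2.imread("pics/w1.png")[:,:,::-1].copy()
m=masks(im,(90,185,540,262))
A={}
for k in m:
    for q in cv2.findContours(m[k],0,2)[0]:
        if cv2.contourArea(q)>60:
            r=cv2.boundingRect(q);print(k,cv2.contourArea(q),r,cv2.minAreaRect(q))
t=lambda a,b:(a/3+250,b/3+220)
for n,p,q in(("pad c",(387.8,285),(296,229.5)),("blk+y",(263.7,247.3),(520.5,228)),("blk-y",(485.3,314.7),(122,228))):
    print(n,tri(T,p,W,q))
for z in(.042,.047): print(onz(W,296,229.5,z))
```

```text
yellow 4644.0 (253, 197, 81, 65) ((293.0, 229.0), (64.0, 80.0), 90.0)
blue 578.0 (170, 207, 18, 47) ((178.6890106201172, 230.2012176513672), (46.93340301513672, 13.693511009216309), 83.6598129272461)
red 465.0 (456, 207, 15, 46) ((463.4539794921875, 229.762939453125), (12.00273323059082, 45.59617614746094), 6.115502834320068)
pad c (array([ 0.5469, -0.0181,  0.0505]), np.float64(0.0019355881091105585))
blk+y (array([0.6129, 0.1996, 0.0362]), np.float64(0.0014837050947834273))
blk-y (array([ 0.4956, -0.1964,  0.023 ]), np.float64(0.004719322909719588))
[ 0.5485 -0.0183  0.042 ]
[ 0.5476 -0.0176  0.047 ]
```

Run:
```python
import cv2
im=cv2.imread("pics/w1.png")[190:270,240:480];cv2.imwrite("pics/w1z.png",cv2.resize(im,None,fx=3.3,fy=3.3,interpolation=2))
```

```text
(no output)
```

View pics/w1z.png

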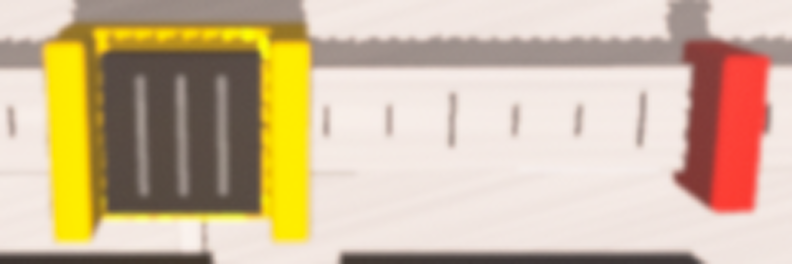

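Pad centre is (0.547, -0.018), with triangulated z about 0.05 against the stated 0.047. I'll go above it, 6 mm toward red.

>>> play_rows([
  [[-0.001,-0.0215,0,0],[0,0,-0.03,0],[0,0,-0.03,0],[0,0,-0.03,0],[0,0,-0.03,0],[0,0,-0.03,0],[0,0,-0.004,0],[0,0,0,0],[0,0,0,0],[0,0,0,0]],
])

```text
t: 3.35
ee_pos: [0.5505, -0.0111, 0.0704]
ee_rot: [0.567, 0.424, -0.422, -0.566]
wrist_force: [0.2, 0.2, 0.4]
width: 0.0004
```

Run:
```python
from h import *
o=telemetry.get_obs();print(o['t'],o['ee_pos'],o['wrist_force'])
c=calibration("wrist");np.savez("w2.npz",**c)
w=get_image("wrist");s=get_image("scene")
cv2.imwrite("pics/w2.png",w[:,:,::-1])
cv2.imwrite("pics/s2.png",cv2.resize(s[200:320,190:350,::-1],None,fx=4,fy=4))
```

```text
3.35 [ 0.5505 -0.0111  0.0704] [0.1861 0.157  0.4007]
```

View pics/w2.png

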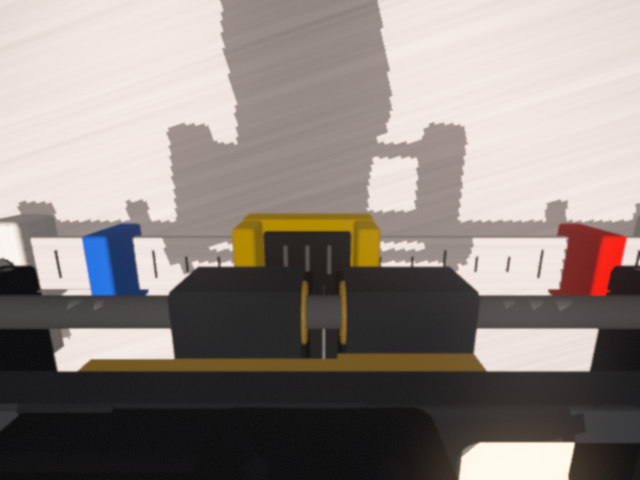

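View pics/s2.png

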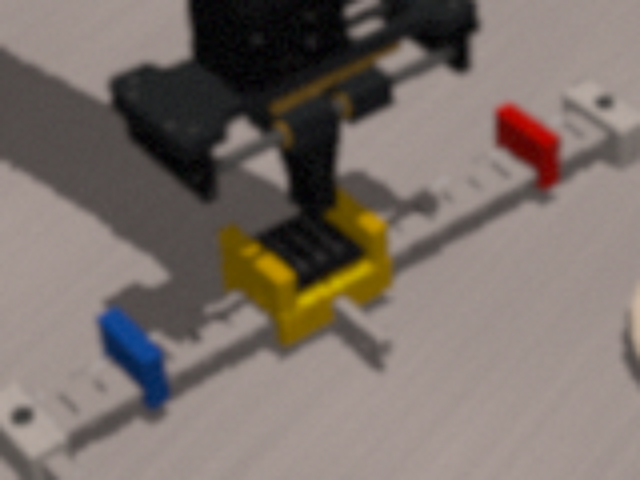

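The wrist view puts the closed fingers at column 324 and the pad's middle stripe at about column 307, so the tip is roughly 8 mm toward red. The scene view agrees. I'll shift back 2 mm and lower it.

>>> play_rows([
  [[-0.002,-0.002,0,0],[0,0,-0.005,0],[0,0,-0.005,0],[0,0,-0.005,0],[0,0,-0.002,0],[0,0,0,0],[0,0,0,0]],
])

```text
t: 4.15
ee_pos: [0.5471, -0.0135, 0.0515]
ee_rot: [0.567, 0.423, -0.423, -0.567]
wrist_force: [-0.9, 0.0, 0.6]
width: 0.0006
```

>>> play_rows([
  [[0,0,-0.002,0],[0,0,-0.001,0],[0,0,-0.001,0],[0,0,-0.001,0],[0,0,0,0],[0,0,0,0]],
])

```text
t: 4.75
ee_pos: [0.5472, -0.0135, 0.0473]
ee_rot: [-0.567, -0.423, 0.423, 0.567]
wrist_force: [-2.2, -0.4, 5.5]
width: 0.0004
```

>>> play_rows([
  [[0,0,-0.001,0],[0,0,-0.001,0],[0,0,-0.001,0],[0,0,-0.001,0],[0,0,0,0],[0,0,0,0]],
])

```text
t: 5.35
ee_pos: [0.5473, -0.0135, 0.0436]
ee_rot: [-0.567, -0.423, 0.423, 0.567]
wrist_force: [-3.8, 0.2, 7.7]
width: 0.0006
```

>>> play_rows([
  [[0,0,-0.0006,0],[0,0,0,0],[0.0007,0.0024,0,0],[0.0007,0.0024,0,0],[0.0014,0.0048,0,0],[0.0014,0.0048,0,0],[0,0,0,0]],
])

```text
t: 6.05
ee_pos: [0.5517, 0.0017, 0.0432]
ee_rot: [-0.566, -0.423, 0.423, 0.567]
wrist_force: [-3.3, 1.0, 7.3]
width: 0.0004
```

Run:
```python
from h import *
o=telemetry.get_obs();print(o['t'],o['ee_pos'],o['wrist_force'])
s=get_image("scene")
cv2.imwrite("pics/s3.png",cv2.resize(s[200:320,190:350,::-1],None,fx=4,fy=4))
```

```text
6.05 [0.5517 0.0017 0.0432] [-3.2614  0.9677  7.3185]
```

View pics/s3.png

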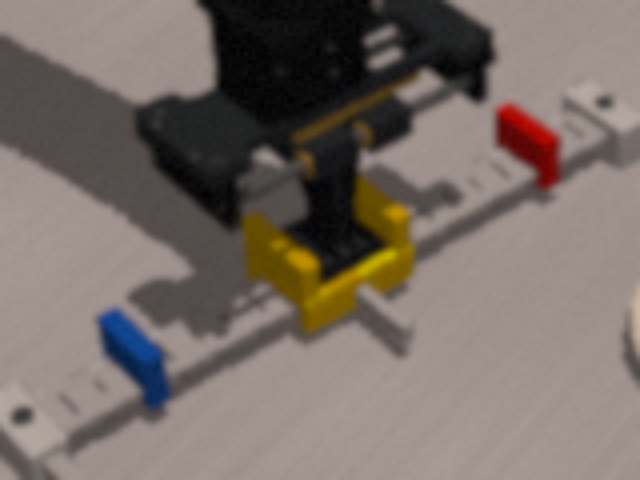

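The slide is following the fingertip with the pad down. I'll keep going.

>>> play_rows([
  [[0.0017,0.0057,0,0],[0.0017,0.0057,0,0],[0.0017,0.0057,0,0],[0.0017,0.0057,0,0],[0.0017,0.0057,0,0],[0.0017,0.0057,0,0],[0.0017,0.0057,0,0],[0.0017,0.0057,0,0],[0.0017,0.0057,0,0],[0.0017,0.0057,0,0],[0.0017,0.0057,0,0],[0.0017,0.0057,0,0]],
])

```text
t: 7.3
ee_pos: [0.5718, 0.0692, 0.0432]
ee_rot: [-0.567, -0.423, 0.423, 0.567]
wrist_force: [-2.6, -1.1, 9.9]
width: 0.0008
```

>>> play_rows([
  [[0.0014,0.0048,0,0],[0.0014,0.0048,0,0],[0.0014,0.0048,0,0],[0.0014,0.0048,0,0],[0.0014,0.0048,0,0],[0.0006,0.0019,0,0],[0,0,0,0],[0,0,0,0]],
])

```text
t: 8.1
ee_pos: [0.5798, 0.096, 0.0434]
ee_rot: [-0.567, -0.423, 0.422, 0.567]
wrist_force: [-2.5, 0.3, 7.1]
width: 0.0
```

```bash
cat > chk.py <<'E'
from h import *
import sys
n=sys.argv[1]
o=telemetry.get_obs();print(o['t'],o['ee_pos'],o['wrist_force'])
c=calibration("wrist");w=get_image("wrist");s=get_image("scene")
a=cv2.resize(s[200:280,240:350,::-1],None,fx=5,fy=5)
cv2.imwrite(f"pics/s{n}.png",a)
cv2.imwrite(f"pics/w{n}.png",w[:,:,::-1])
E
python3 chk.py 4
```

```text
8.1 [0.5798 0.096  0.0434] [-2.4701  0.2741  7.0659]
```

View pics/s4.png

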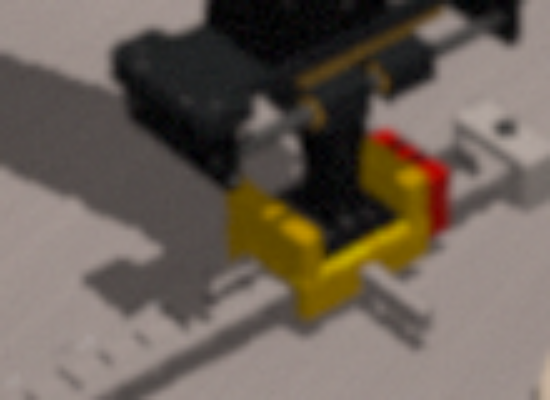

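View pics/w4.png

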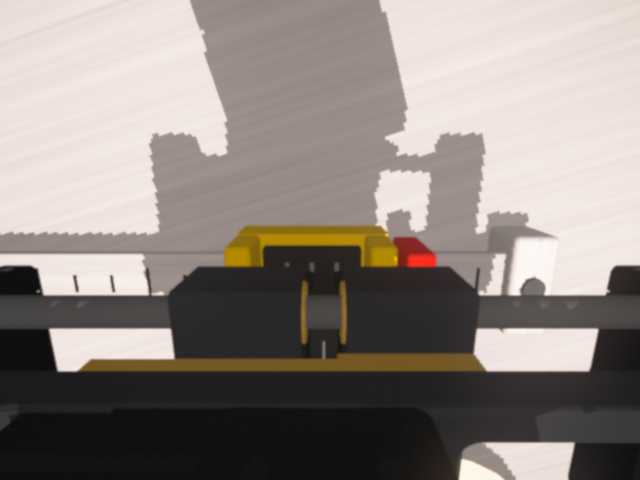

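The slide is a few mm from red: cheek at column 397, stop at 393–433. I'll creep in on force.

>>> play_rows([
  [[0.0006,0.0019,0,0],[0.0006,0.0019,0,0],[0.0006,0.0019,0,0],[0,0,0,0]],
])

```text
t: 8.6
ee_pos: [0.5814, 0.1013, 0.0433]
ee_rot: [-0.567, -0.423, 0.423, 0.567]
wrist_force: [-3.0, -0.4, 7.4]
width: 0.0001
```

>>> play_rows([
  [[0.0003,0.001,0,0],[0.0003,0.001,0,0],[0,0,0,0]],
])

```text
t: 8.9
ee_pos: [0.5817, 0.1023, 0.0431]
ee_rot: [0.567, 0.423, -0.423, -0.567]
wrist_force: [-3.4, -1.2, 8.3]
width: 0.0003
```

>>> play_rows([
  [[0.0003,0.001,0,0],[0.0003,0.001,0,0],[0,0,0,0]],
])

```text
t: 9.2
ee_pos: [0.5818, 0.1026, 0.0428]
ee_rot: [0.567, 0.422, -0.423, -0.567]
wrist_force: [-4.2, -4.7, 8.7]
width: 0.0003
```

```bash
python3 chk.py 5
```

```text
9.2 [0.5818 0.1026 0.0428] [-4.1623 -4.6627  8.719 ]
```

View pics/w5.png

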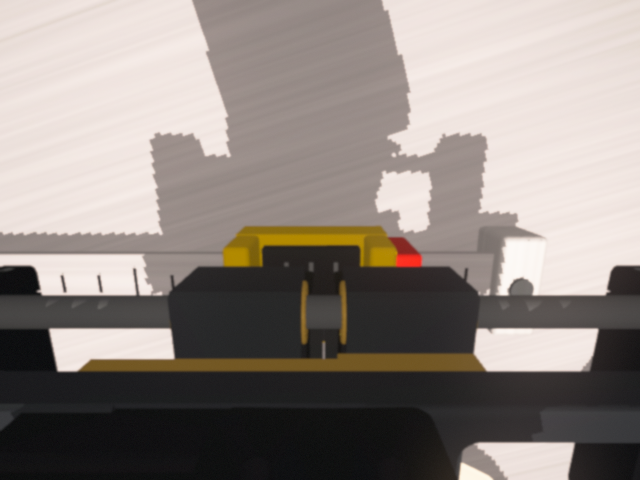

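>>> play_rows([
  [[0.0003,0.001,0,0],[0.0001,0.0005,0,0],[0,0,0,0]],
])

```text
t: 9.6
ee_pos: [0.5825, 0.1036, 0.0429]
ee_rot: [0.568, 0.422, -0.423, -0.567]
wrist_force: [-3.5, -5.3, 7.7]
width: 0.0006
```

```bash
python3 chk.py 6
python3 - <<'E'
import cv2,numpy as np
a=[cv2.resize(cv2.imread(f"pics/w{n}.png")[222:272,210:450],None,fx=3,fy=3,interpolation=2) for n in(5,6)]
cv2.imwrite("pics/w56.png",np.vstack(a))
E
```

```text
9.6 [0.5825 0.1036 0.0429] [-3.5152 -5.2633  7.667 ]
```

View pics/w56.png

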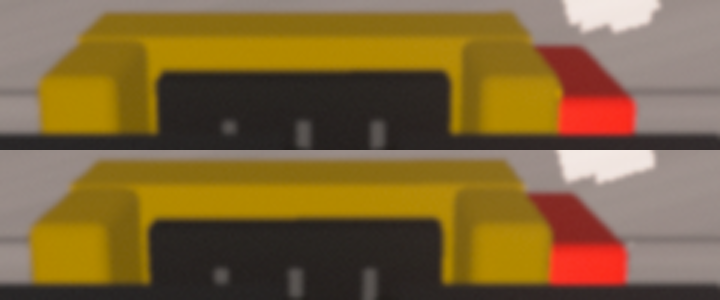

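View pics/s6.png

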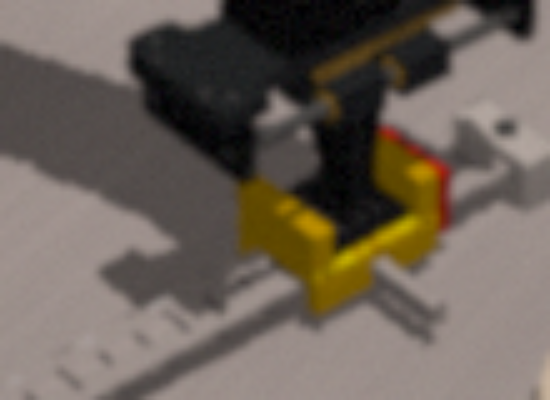

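Between the two wrist views the slide and the red stop shift together, by about 8 zoomed px each. So the slide is blocked by the stop and the finger is slipping on the pad. I'll lift straight up.

>>> play_rows([
  [[0,0,0.002,0],[0,0,0.003,0],[0,0,0.004,0],[0,0,0.005,0],[0,0,0.01,0],[0,0,0.02,0],[0,0,0.03,0],[0,0,0.03,0],[0,0,0.03,0],[-0.03,0,0.03,0],[0,0,0,0],[0,0,0,0]],
])

```text
t: 10.9
ee_pos: [0.553, 0.1069, 0.2073]
ee_rot: [0.567, 0.424, -0.422, -0.567]
wrist_force: [-0.6, -0.3, 0.1]
width: 0.0005
```

>>> play_rows([
  [[-0.01,-0.04,0,0],[-0.01,-0.04,0,0],[0,-0.04,0,0],[0,-0.04,0,0],[0,-0.04,0,0],[0,-0.04,0,0],[0,-0.04,0,0],[0,-0.04,0,0],[0,0,0,0],[0,0,0,0]],
])

```text
t: 11.9
ee_pos: [0.532, -0.2146, 0.2046]
ee_rot: [-0.567, -0.421, 0.423, 0.568]
wrist_force: [-0.3, 1.1, -0.0]
width: 0.0009
```

Run:
```python
from h import *
o=telemetry.get_obs();print(o['t'],o['ee_pos'],o['wrist_force'])
T=calibration("top");im=get_image("top");s=get_image("scene")
cv2.imwrite("pics/top7.png",im[:,:,::-1]);cv2.imwrite("pics/s7.png",cv2.resize(s[200:280,240:350,::-1],None,fx=5,fy=5))
cv2.imwrite("pics/top7z.png",cv2.resize(im[220:340,240:510,::-1],None,fx=2.9,fy=2.9,interpolation=2))
m=masks(im,(250,220,510,340))
P={}
for k in m:
    q=max(cv2.findContours(m[k],0,2)[0],key=cv2.contourArea);r=cv2.minAreaRect(q)
    P[k]=onz(T,*r[0],{"yellow":.06,"black":.047}.get(k,.05));print(k,cv2.contourArea(q),r,P[k])
u=np.array([.285,.9586,0])
print([(k,float((P["red"]-P[k])@u)) for k in("black","yellow")])
```

```text
11.9 [ 0.532  -0.2146  0.2046] [-0.2932  1.0987 -0.0137]
yellow 1419.0 ((322.0908508300781, 265.20159912109375), (43.46626663208008, 34.60663604736328), 16.927513122558594) [0.581  0.0962 0.06  ]
blue 164.0 ((450.43231201171875, 303.81134033203125), (8.667129516601562, 26.38376235961914), 12.264772415161133) [ 0.5143 -0.1289  0.05  ]
red 156.5 ((297.4395751953125, 257.6914367675781), (7.277341365814209, 26.248615264892578), 17.52556800842285) [0.594  0.1394 0.05  ]
black 1221.0 ((494.5, 287.5), (59.0, 29.0), 90.0) [ 0.543  -0.2074  0.047 ]
[('black', 0.34700320846811306), ('yellow', 0.04517754105028766)]
```

View pics/top7z.png

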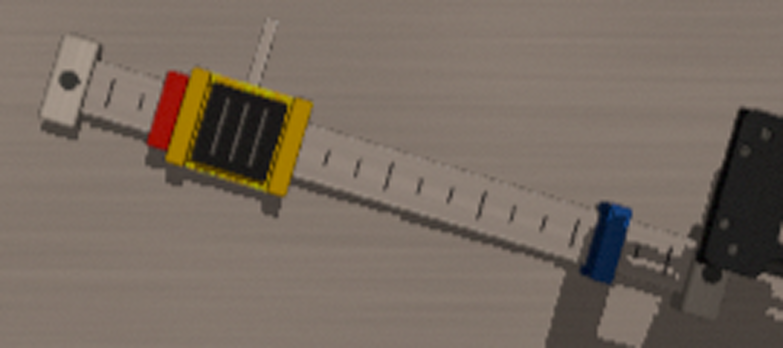

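View pics/s7.png

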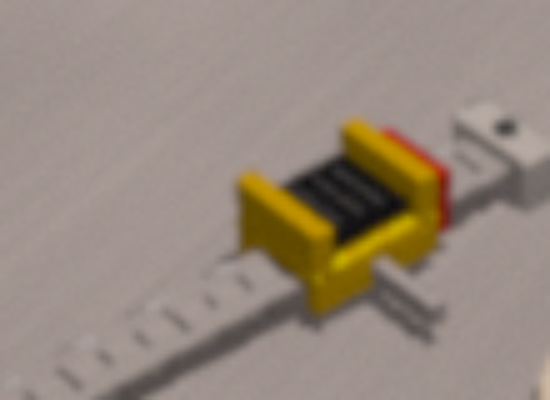

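View pics/top7.png

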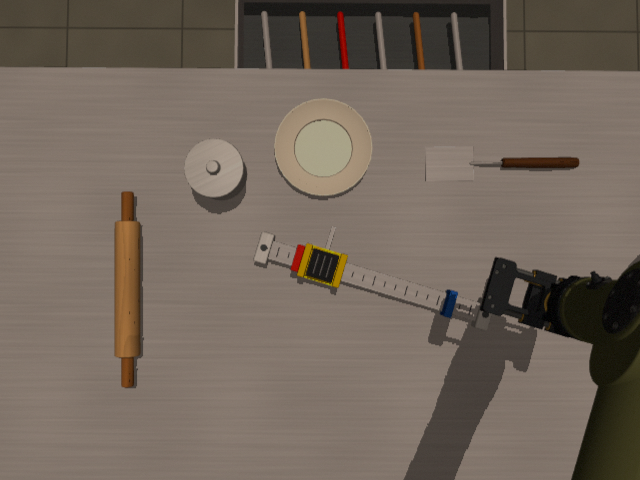

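The slide at (322,265) touches the red stop at (297,258). I measure 45.2 mm between them against the required 45 mm. The pad is up, the other objects haven't moved, and the arm is clear, so I'm handing it in.

```bash
python3 -c "
from workcell import ctrl
print(ctrl.sign_off())"
```

```text
the job is handed in; nothing more can be done
None
```

The yellow slide is resting against the red stop, the pad has sprung back up, and I handed the job in at about 12 s.

I pressed the pad about 4 mm with the closed fingers. The force was 7–10 N, and the pad stayed down for the whole push. The slide travelled about 120 mm, until the force along the rail rose to 6 N and it stopped moving. I then lifted straight off and moved the arm clear.

**Final checks:**
- **Slide position:** the slide's centre is 45.2 mm from the middle of the red stop in the top view; it should be 45 mm.
- **Pad:** it looks up in the scene view. I did not measure its height after letting go.
- **Other objects:** the rolling pin, tin, plate and turner look unmoved in the top view.
- **Robot:** it is touching nothing. The wrist force reads about 1 N, which is close to its no-contact readings.

**Disagreements:**
- **Measured heights:** early height measurements from the top and scene cameras came out 3–9 mm below the stated sizes. The wrist and top cameras together put the pad at 50 mm instead of 47 mm. Touching the pad settled it at about 47 mm.
- **Sideways force:** while pressing, there was a steady 2–4 N across the rail, with no visible effect.

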